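# Snap the film tank's lid shut all round

## Task

Press round the rim of the film tank's lid with the fingertips until every grey section that stands proud has clicked down, so that the whole rim is shut. Only press: do not lift or carry the tank or anything else or push the tank across the counter, and leave the tank standing and the other things on the counter where they are.

Things in the scene. Friction and masses are not known exactly. Their poses are not given: they have to be found in the camera images.
- tank: round black plastic film tank, loose, about 0.9 kg, standing upright on the counter; 150 mm across, ribbed wall, an orange neck (142 mm across) from 46 mm up. Origin at the centre of its underside, z up. On top is the snap lid: a ring of four light grey rim sections round a sunken black middle
- lid_mid (a point): centre of the lid on the tank's axis, 62.5 mm above the underside: the level of the rim tops when shut; they stand 69.5 mm up while proud, an orange stripe of neck then showing under the section's skirt. Each section is nearly a quarter ring, radius 44 to 74 mm, with a white 16 mm dot. The middle lies 58.5 mm up; a brass knob in it, 18 mm across, tops out at 74.5 mm
- sec_a_top (a point): the white dot on top of rim section a: mid-section, 60 mm from the tank's axis along the tank's own +x direction, on the section's upper face; goes down with it
- sec_a (a joint): how far rim section a has been pressed straight down, m: 0 = standing proud, 0.007 = clicked shut. It resists with about 5 N at first, less and less as it goes down, and past half way snaps to shut by itself and stays; released before half way it springs back up. It stands proud at the start
- sec_b_top (a point): the white dot on top of rim section b: mid-section, 60 mm from the tank's axis along the tank's own +y direction, on the section's upper face; goes down with it
- sec_b (a joint): how far rim section b has been pressed straight down, m: 0 = standing proud, 0.007 = clicked shut. It resists with about 5 N at first, less and less as it goes down, and past half way snaps to shut by itself and stays; released before half way it springs back up. It may be proud or already shut at the start
- sec_c_top (a point): the white dot on top of rim section c: mid-section, 60 mm from the tank's axis along the tank's own -x direction, on the section's upper face; goes down with it
- sec_c (a joint): how far rim section c has been pressed straight down, m: 0 = standing proud, 0.007 = clicked shut. It resists with about 5 N at first, less and less as it goes down, and past half way snaps to shut by itself and stays; released before half way it springs back up. It stands proud at the start
- sec_d_top (a point): the white dot on top of rim section d: mid-section, 60 mm from the tank's axis along the tank's own -y direction, on the section's upper face; goes down with it
- sec_d (a joint): how far rim section d has been pressed straight down, m: 0 = standing proud, 0.007 = clicked shut. It resists with about 5 N at first, less and less as it goes down, and past half way snaps to shut by itself and stays; released before half way it springs back up. It may be proud or already shut at the start
- reel: black film reel, flanged, 90 mm across, 30 mm high; loose bystander, origin at the centre of its underside
- spool: grey steel changing-tank spool, flanged, 68 mm across, 56 mm high; loose bystander, origin at the centre of its underside
- meter: matte aluminium light meter lying flat, 58 x 98 x 26 mm; loose bystander, origin at the centre of its underside
- brass_knob: squat brass tripod screw knob, 38 mm across, 25 mm high; loose bystander, origin at the centre of its underside
- cap_1: chrome lens cap, 42 mm across, 11 mm high, lying about 110 mm from the tank's axis; loose bystander, origin at the centre of its underside
- cap_2: the other chrome lens cap, same size, on the tank's other side; loose bystander, origin at the centre of its underside

How it is judged:
By the outcome, as a careful person would: the job done as asked, in the order asked, and still so for the second after the job is handed in, with the robot touching nothing.
It also fails if it takes over 61 s, if anything falls off the work surface, if the arm or the gripper's body presses on something with over 40 N, if the wrist force passes 120 N, or if a joint passes its speed limit or range.

## Robot

A 6-joint arm with a two-finger parallel gripper is mounted at the origin on the work surface. World frame = base frame: x ahead of the robot, y to its left, z up, the work surface at z = 0. Lengths are in m, angles in rad, forces in N, time in s.
With the tool pointing down it reaches from about 0.375 to 0.975 m from the base axis. Payload 3.8 kg.
Tool frame: the origin (TCP) lies midway between the tips of the shut fingers; the grasp point (between the pads) lies 19 mm behind it; z points along the fingers, y is the direction in which the jaws open and shut (so a half turn about z gives the same grasp; the last joint's range is limited). The gripper opens to 85 mm and grips with 20 to 120 N. Pads are 22 mm wide; open, the fingers measure 114 mm over their backs; the gripper's body (76 mm by 85 mm) begins 54 mm behind the grasp point. The pads swing forward as they close: fully open they stand 13 mm farther back than shut.
Start: joints at [-1.182, 0.264, 1.604, -0, 1.274, -0.037], TCP at [0.279, -0.615, 0.231] pointing down, gripper open.
Joint ranges: [-2.63, 2.63], [-0.94, 2.18], [0.31, 2.57], [-1.31, 4.45], [0, 2.66], [-2.55, 2.55]. Speed limits (rad/s): [2.57, 2.57, 3.14, 3.14, 3.14, 3.14].

## Interface

Orientations are given as a rotation vector (axis times angle).
In Python, from workcell import bot gives the robot as it stands.
- The arm moves only by the tool arm_command, never from a script. Its argument "targets" is text: rows parted by semicolons, each of 7 numbers parted by spaces: the shift along the tool's x, y, z in mm, then the turn, a rotation vector about the tool's x, y, z in degrees, then the opening, from 0 (shut) to 1 (fully open). A call has 1 to 10 rows; each row is the pose to reach, as a shift and turn from the pose commanded when the call began, along the tool's axes at that moment; what a row does not reach only later rows make up. A row lasts 1/12 s, in which the tool goes at most 41.7 mm and 7.16 degrees, less where a joint would pass 70% of its speed; a pose out of reach is approached as far as the arm can. A call with a gripper value outside its range is refused whole. The fingers move at their own pace and stop on an object; "newtons" is the grip in N (left out, the last holds). Time passes only in rows, so rows that repeat a pose let the fingers close. It gives the time, the measured TCP pose, the force and the opening at its end, in the units of the state.
- bot.read_state(): the state, without advancing time (a new reading comes with each control period).
- bot.read_camera(name): name is "scene" or "top"; returns (picture, depth): 480x640x3 uint8, blue, green, red; 480x640 float32, m along the optical axis (not along the pixel's ray), 0 where there is no reading.
- bot.camera_params(name): a dict with "fov_y" (degrees; the focal length in pixels is half the picture's height over the tangent of half this angle, whatever the lens; pixels are square), "cx", "cy" (the principal point, pixels), "xyz" and "rotation" of the camera in the world. Camera axes: x right, y up, looking along -z (the intrinsics and any distortion apply to the point x, -y, -z); pixel columns grow to the right and rows downward; lengths in m; the calibration is good to about 2 mm. A picture is of the moment at which its call begins. camera_params takes no time and is no camera call.
- bot.finish_job(): hands the job in, once; it reports no verdict.
The state is a dict: "time": time; "q": joint angles; "joint_vel": joint speeds; "joint_torque": joint torques, N m; "tool_pos": TCP position; "tcp_rot": TCP orientation; "wrist_force": force on the tool from outside, world axes, zero at the start; "torque": the same for the moment, N m; "width": opening from 0.0 (shut) to 1.0 (fully open).
Only numpy, scipy, OpenCV 4.12 (cv2) and the standard library are available. Lean on these libraries where they do the work, as an engineer would, in place of code of your own. Each camera call takes 0.05 s, during which the arm holds its last target.

## Working session

There is one attempt and no reset: what is moved stays moved. The work goes in short steps, Python scripts to look and compute and a tool call to move; the robot and the scene stay as the last step left them, time stands still between calls to the robot, and variables do not carry over. Pictures are saved under pics/ and viewed, and the job is handed in when it is done.

Besides the shell and the picture viewer there is one more tool, called after "Request:" by a JSON object that holds its "name" and its "arguments". arm_command: Moves the arm, as the interface text tells. Its arguments: {"type":"object","properties":{"targets":{"type":"string"},"newtons":{"type":"number"}},"required":["targets"]}

```bash
mkdir -p pics; ls; python3 - <<'E'
from workcell import bot
import cv2,numpy as np
for n in("scene","top"):
    p,d=bot.read_camera(n);cv2.imwrite(f"pics/{n}0.png",p);np.save(f"pics/{n}0.npy",d);print(n,bot.camera_params(n))
print(bot.read_state())
E
```

```text
pics
scene {'fov_y': 48.885076642490425, 'cx': 321.6820808434014, 'cy': 237.85486544058995, 'xyz': array([0.86648746, 0.51159503, 0.94108214]), 'rotation': array([0.21020837, 0.74764432, 2.53921828])}
top {'fov_y': 53.48979737887893, 'cx': 318.9252213928567, 'cy': 241.43237846719083, 'xyz': array([ 0.39705205, -0.01269239,  1.32145551]), 'rotation': array([ 0.11641749, -0.07824216, -1.57205783])}
{'time': 0.1, 'q': array([-1.18190121e+00,  2.64712600e-01,  1.60524321e+00,  5.11192595e-05,
        1.27367885e+00, -3.68560625e-02]), 'joint_vel': array([ 4.71592654e-04, -1.24759254e-03, -2.13194547e-03,  5.99389644e-04,
        7.04223762e-04,  9.22494114e-05]), 'joint_torque': array([ 2.17575271e-04, -5.16706717e+01, -3.68590808e+01,  6.18423815e-05,
        6.35615696e-03,  3.86472379e-06]), 'tool_pos': array([ 0.27857083, -0.61411724,  0.23005995]), 'tcp_rot': array([-3.06871032e+00, -6.63279232e-01,  4.85804410e-04]), 'wrist_force': array([-0.33701124, -0.03127993, -0.33064002]), 'torque': array([-0.02518988, -0.00143035,  0.02882723]), 'width': 1.000254449217825}
```

View pics/scene0.png

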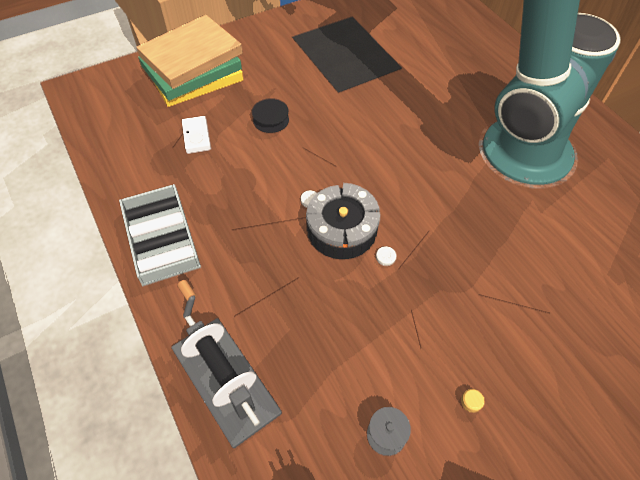

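View pics/top0.png

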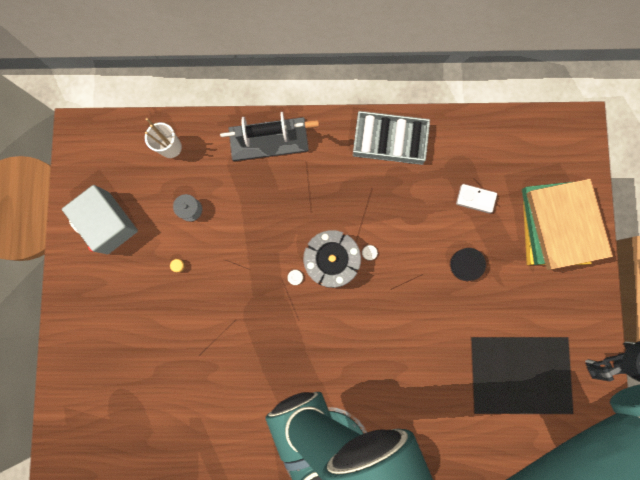

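Scene view: tank at about (343,215), caps at (310,199) and (386,256). Top view: tank at (332,259), caps at (370,253) and (295,277). Next I'll enlarge both.

```bash
cat > h.py <<'E'
import numpy as np,cv2
from scipy.spatial.transform import Rotation as R
from workcell import bot
def cam(n):
    c=bot.camera_params(n);f=240/np.tan(np.radians(c['fov_y'])/2)
    return c,f,R.from_rotvec(c['rotation']).as_matrix()
def ray(n,u,v):
    c,f,M=cam(n);return c['xyz'],M@np.array([(u-c['cx'])/f,-(v-c['cy'])/f,-1])
def atz(n,u,v,z):
    o,d=ray(n,u,v);return o+d*(z-o[2])/d[2]
def proj(n,P):
    c,f,M=cam(n);p=M.T@(np.asarray(P)-c['xyz']);return c['cx']+f*p[0]/-p[2],c['cy']-f*p[1]/-p[2]
E
python3 - <<'E'
import cv2
a=cv2.imread('pics/scene0.png')[170:270,285:410];cv2.imwrite('pics/sc.png',cv2.resize(a,None,fx=6,fy=6,interpolation=2))
a=cv2.imread('pics/top0.png')[215:305,277:393];cv2.imwrite('pics/tc.png',cv2.resize(a,None,fx=6,fy=6,interpolation=2))
E
```

```text
(no output)
```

View pics/sc.png

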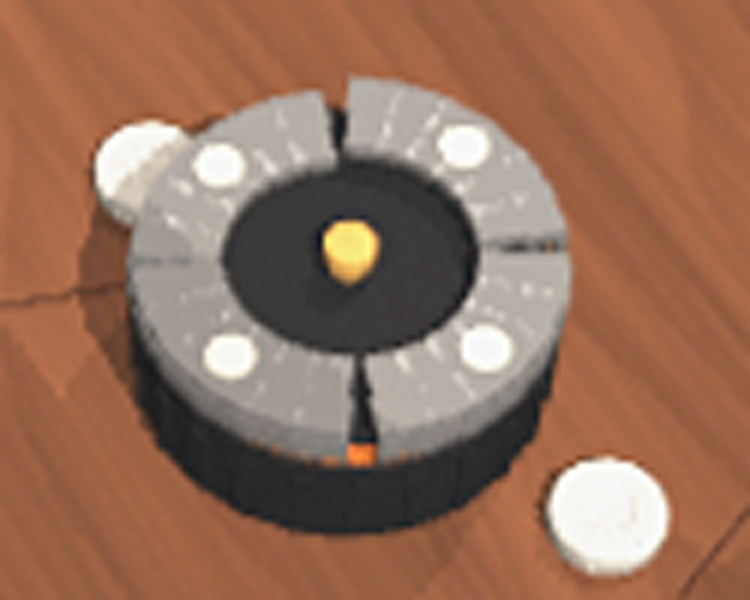

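View pics/tc.png

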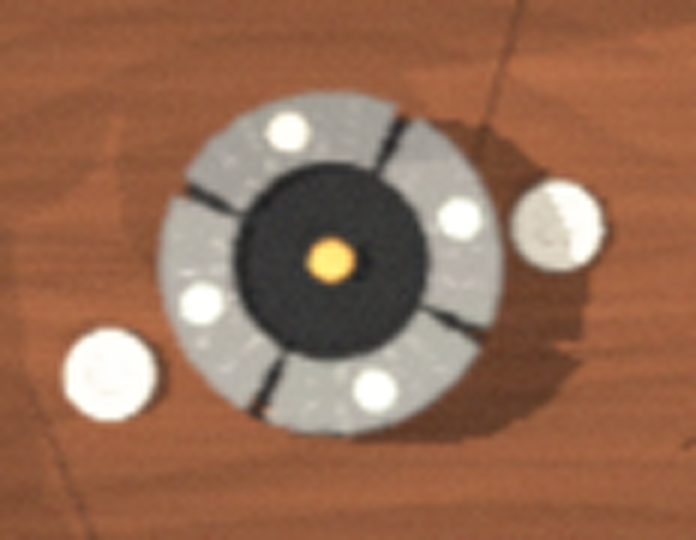

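```bash
python3 - <<'E'
from h import *
T=[((x+.5)/6-.5+277,(y+.5)/6-.5+215) for x,y in[(289,131),(460,217),(375,390),(201,303),(331,260),(558,225),(110,374)]]
S=[((x+.5)/6-.5+285,(y+.5)/6-.5+170) for x,y in[(218,164),(464,146),(486,348),(230,356),(351,242),(607,513)]]
from itertools import product
for t in T:
    print('top',np.round(t,1),atz('top',*t,.066).round(4))
    for s in S:
        o,d=ray('top',*t);p,e=ray('scene',*s)
        A=np.c_[d,-e];k,r,_,_=np.linalg.lstsq(A,p-o,rcond=None)
        g=np.linalg.norm(A@k-(p-o))
        m=(o+d*k[0]+p+e*k[1])/2
        if g<.012 and -.02<m[2]<.12: print('   scene',np.round(s,1),m.round(4),'gap',g.round(4))
# depth
for n,L in(('top',T),('scene',S)):
    dp=np.load(f'pics/{n}0.npy')
    for u,v in L:
        o,d=ray(n,u,v);w=dp[int(round(v))-1:int(round(v))+2,int(round(u))-1:int(round(u))+2]
        print(n,(o+d*np.median(w)).round(4),w.std().round(4))
E
```

```text
top [324.8 236.4] [0.5668 0.0022 0.066 ]
   scene [322.9 228.9] [0.5671 0.0022 0.0637] gap 0.0001
top [353.2 250.8] [ 0.5282 -0.0731  0.066 ]
   scene [320.9 196.9] [ 0.5291 -0.0736  0.058 ] gap 0.0002
top [339.1 279.6] [ 0.4521 -0.0351  0.066 ]
   scene [361.9 193.9] [ 0.4523 -0.0352  0.064 ] gap 0.0001
top [310.1 265.1] [0.4906 0.0412 0.066 ]
   scene [365.6 227.6] [0.4907 0.0412 0.0645] gap 0.0001
top [331.8 257.9] [ 0.5094 -0.0161  0.066 ]
   scene [343.1 209.9] [ 0.5093 -0.0162  0.0677] gap 0.0003
top [369.6 252.1] [ 0.5244 -0.1162  0.066 ]
top [294.9 276.9] [0.4595 0.0812 0.066 ]
   scene [385.8 255.1] [4.629e-01 8.600e-02 4.000e-04] gap 0.0003
top [0.5663 0.0021 0.0701] 0.0024
top [ 0.5286 -0.0733  0.062 ] 0.0035
top [ 0.452  -0.035   0.0698] 0.0012
top [0.4904 0.0411 0.0691] 0.0017
top [ 0.5087 -0.0161  0.0736] 0.0017
top [ 0.5302 -0.1209  0.009 ] 0.0026
top [0.4623 0.0854 0.0093] 0.0025
scene [ 0.5307 -0.071   0.0621] 0.0022
scene [ 0.4548 -0.0318  0.0694] 0.0023
scene [0.4922 0.043  0.0679] 0.002
scene [0.5687 0.005  0.0683] 0.0027
scene [ 0.5122 -0.0123  0.0744] 0.0025
scene [0.4669 0.0901 0.0095] 0.0023
```

Triangulation and depth agree. The section at (0.529,-0.073) is shut, at z of about 0.060. The other three stand at about 0.069, which is proud: P1 (0.5675,0.0035), P3 (0.4535,-0.0335) and P4 (0.491,0.042). The centre is (0.510,-0.0155), and each dot is about 60 mm from it. I'll press with the fingers shut.

```bash
cat > go.py <<'E'
from h import *
import sys
s=bot.read_state();M=R.from_rotvec(s['tcp_rot']).as_matrix()
print(s['time'],s['tool_pos'].round(4),s['wrist_force'].round(2),s['width'],'z',M[:,2].round(4))
for a in sys.argv[1:]:
    t=np.array(eval(a));print(a,((M.T@(t-s['tool_pos']))*1000).round(1))
E
python3 go.py .4535,-.0335,.2 .4535,-.0335,.11
```

```text
0.1 [ 0.2786 -0.6141  0.2301] [-0.34 -0.03 -0.33] 1.000254449217825 z [-7.0e-04  1.9e-03 -1.0e+00]
.4535,-.0335,.2 [ 399.1 -456.5   31. ]
.4535,-.0335,.11 [ 399.1 -456.3  121. ]
```

Request:
{"name": "arm_command", "arguments": {"targets": "20 -23 0 0 0 0 0; 44 -50 0 0 0 0 0; 68 -78 0 0 0 0 0; 92 -105 0 0 0 0 0; 116 -133 0 0 0 0 0; 140 -160 0 0 0 0 0; 164 -188 0 0 0 0 0; 188 -215 0 0 0 0 0; 212 -243 0 0 0 0 0; 236 -270 0 0 0 0 0", "newtons": 30}}

```text
time: 0.93
tool_pos: [0.382, -0.2694, 0.2308]
tcp_rot: [-3.07, -0.663, 0.0]
wrist_force: [0.8, -0.3, -0.1]
width: 0.0
```

Request:
{"name": "arm_command", "arguments": {"targets": "24 -27 0 0 0 0 0; 48 -55 0 0 0 0 0; 72 -82 0 0 0 0 0; 96 -110 0 0 0 0 0; 120 -137 0 0 0 0 0; 140 -160 0 0 0 0 0; 155 -178 0 0 0 0 0; 163 -186 0 0 0 0 0; 163 -186 0 0 0 0 0; 163 -186 0 0 0 0 0"}}

```text
time: 1.77
tool_pos: [0.4536, -0.0347, 0.231]
tcp_rot: [3.07, 0.666, -0.002]
wrist_force: [1.1, -0.0, 0.6]
width: -0.001
```

```bash
python3 go.py .4535,-.0335,.11
```

```text
1.7667 [ 0.4536 -0.0347  0.231 ] [ 1.07 -0.04  0.57] -0.0008748969655725415 z [-9.e-04 -7.e-04 -1.e+00]
.4535,-.0335,.11 [  0.5  -1.2 120.9]
```

Request:
{"name": "arm_command", "arguments": {"targets": "0 -1 30 0 0 0 0; 0 -1 60 0 0 0 0; 0 -1 90 0 0 0 0; 0 -1 115 0 0 0 0; 0 -1 130 0 0 0 0; 0 -1 140 0 0 0 0; 0 -1 147 0 0 0 0; 0 -1 151 0 0 0 0; 0 -1 153 0 0 0 0; 0 -1 153 0 0 0 0"}}

```text
time: 2.6
tool_pos: [0.454, -0.0341, 0.0788]
tcp_rot: [3.07, 0.663, 0.001]
wrist_force: [-0.2, 0.9, -0.6]
width: 0.002
```

```bash
python3 - <<'E'
from h import *
p,d=bot.read_camera('scene');cv2.imwrite('pics/s1.png',cv2.resize(p[150:270,270:420],None,fx=5,fy=5,interpolation=2))
E
python3 go.py
```

```text
2.65 [ 0.4542 -0.034   0.0791] [-0.63 -0.11  0.47] -0.0072070103439285235 z [ 1.5e-03 -3.0e-04 -1.0e+00]
```

View pics/s1.png

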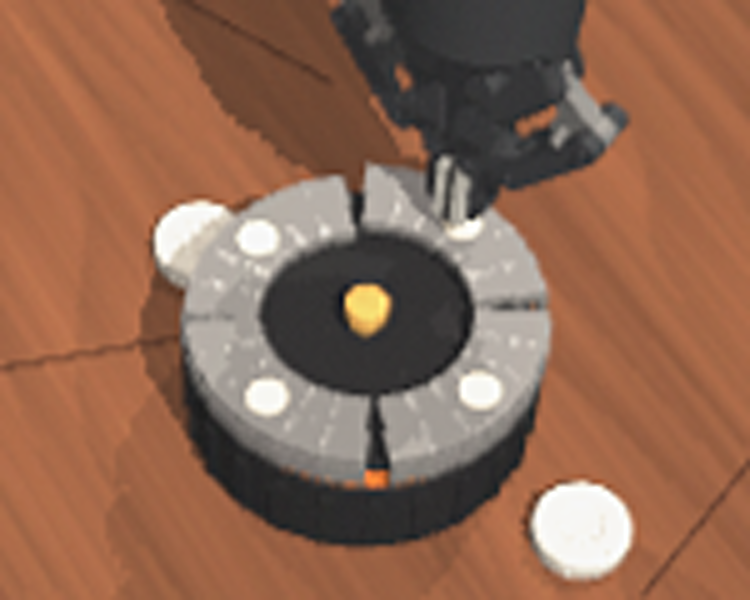

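The fingertips are just above dot P3, at crop (462,225). Now I'll press slowly.

Request:
{"name": "arm_command", "arguments": {"targets": "0 0 3 0 0 0 0; 0 0 6 0 0 0 0; 0 0 8 0 0 0 0; 0 0 9 0 0 0 0; 0 0 10 0 0 0 0; 0 0 11 0 0 0 0; 0 0 12 0 0 0 0; 0 0 13 0 0 0 0"}}

```text
time: 3.32
tool_pos: [0.4534, -0.0337, 0.0651]
tcp_rot: [3.071, 0.664, 0.0]
wrist_force: [0.0, 0.6, 0.3]
width: 0.002
```

Request:
{"name": "arm_command", "arguments": {"targets": "0 0 1 0 0 0 0; 0 0 2 0 0 0 0"}}

```text
time: 3.48
tool_pos: [0.4533, -0.0337, 0.063]
tcp_rot: [-3.071, -0.664, 0.0]
wrist_force: [-0.8, 0.1, 0.4]
width: 0.001
```

Request:
{"name": "arm_command", "arguments": {"targets": "0 0 -5 0 0 0 0; 0 0 -15 0 0 0 0; 0 0 -22 0 0 0 0; 0 0 -22 0 0 0 0"}}

```text
time: 3.82
tool_pos: [0.4554, -0.034, 0.0878]
tcp_rot: [3.069, 0.663, 0.007]
wrist_force: [0.2, 0.0, -0.5]
width: -0.003
```

```bash
python3 go.py .491,.042,.085 .491,.042,.065
```

```text
3.8167 [ 0.4554 -0.034   0.0878] [ 0.2   0.05 -0.46] -0.002647882152061886 z [ 4.4e-03 -6.0e-04 -1.0e+00]
.491,.042,.085 [ 63.8 -54.5   2.9]
.491,.042,.065 [ 63.7 -54.6  22.9]
```

Request:
{"name": "arm_command", "arguments": {"targets": "15 -12 0 0 0 0 0; 33 -27 0 0 0 0 0; 51 -42 0 0 0 0 0; 61 -50 0 0 0 0 0; 65 -53 0 0 0 0 0; 65 -53 0 0 0 0 0; 65 -53 5 0 0 0 0; 65 -53 8 0 0 0 0; 65 -53 8 0 0 0 0"}}

```text
time: 4.57
tool_pos: [0.4893, 0.0406, 0.0761]
tcp_rot: [-3.071, -0.662, 0.004]
wrist_force: [-0.3, 0.6, -0.6]
width: -0.001
```

```bash
python3 - <<'E'
from h import *
p,d=bot.read_camera('scene');cv2.imwrite('pics/s2.png',cv2.resize(p[150:270,270:420],None,fx=5,fy=5,interpolation=2))
E
python3 go.py .491,.042,.065
```

```text
4.6167 [0.4895 0.0406 0.0764] [-0.7   0.41 -0.11] -0.0029187252264384024 z [-2.e-03 -2.e-04 -1.e+00]
.491,.042,.065 [ 1.9 -0.6 11.4]
```

View pics/s2.png

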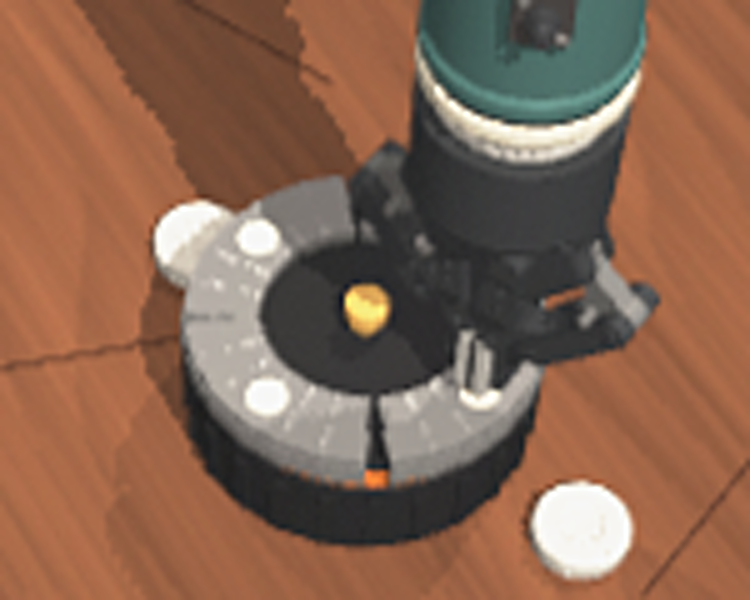

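The fingertips are over dot P4, at crop (480,395), and the tank hasn't moved. I'll press.

Request:
{"name": "arm_command", "arguments": {"targets": "0 0 3 0 0 0 0; 0 0 5 0 0 0 0; 0 0 7 0 0 0 0; 0 0 8 0 0 0 0; 0 0 9 0 0 0 0; 0 0 10 0 0 0 0; 0 0 11 0 0 0 0; 0 0 12 0 0 0 0; 0 0 13 0 0 0 0; 0 0 14 0 0 0 0"}}

```text
time: 5.45
tool_pos: [0.4907, 0.0415, 0.063]
tcp_rot: [-3.07, -0.664, -0.0]
wrist_force: [-0.6, -1.0, -0.1]
width: -0.0
```

Request:
{"name": "arm_command", "arguments": {"targets": "0 0 -5 0 0 0 0; 0 0 -15 0 0 0 0; 0 0 -22 0 0 0 0; 0 0 -22 0 0 0 0; 0 0 -22 0 0 0 0"}}

```text
time: 5.87
tool_pos: [0.4919, 0.0414, 0.0867]
tcp_rot: [3.07, 0.664, 0.004]
wrist_force: [-0.7, 0.1, -0.2]
width: 0.001
```

```bash
python3 go.py .5675,.0035,.085 .5675,.0035,.065
```

```text
5.8667 [0.4919 0.0414 0.0867] [-0.7   0.08 -0.23] 0.0013950907618803024 z [ 2.8e-03  1.0e-04 -1.0e+00]
.5675,.0035,.085 [53.2 65.8  1.9]
.5675,.0035,.065 [53.1 65.8 21.9]
```

Request:
{"name": "arm_command", "arguments": {"targets": "12 15 0 0 0 0 0; 27 33 0 0 0 0 0; 42 51 0 0 0 0 0; 51 62 0 0 0 0 0; 54 66 0 0 0 0 0; 54 66 0 0 0 0 0; 54 66 5 0 0 0 0; 54 66 8 0 0 0 0; 54 66 8 0 0 0 0"}}

```text
time: 6.62
tool_pos: [0.5651, 0.0041, 0.0758]
tcp_rot: [-3.07, -0.664, 0.005]
wrist_force: [-0.3, 0.7, -0.9]
width: 0.003
```

```bash
python3 - <<'E'
from h import *
p,d=bot.read_camera('scene');cv2.imwrite('pics/s3.png',cv2.resize(p[150:270,270:420],None,fx=5,fy=5,interpolation=2))
E
python3 go.py .5675,.0035,.065
```

```text
6.6667 [0.5655 0.0041 0.0763] [-0.51 -0.23  0.91] 0.0003833574374143568 z [-2.3e-03  2.0e-04 -1.0e+00]
.5675,.0035,.065 [ 1.6  1.4 11.3]
```

View pics/s3.png

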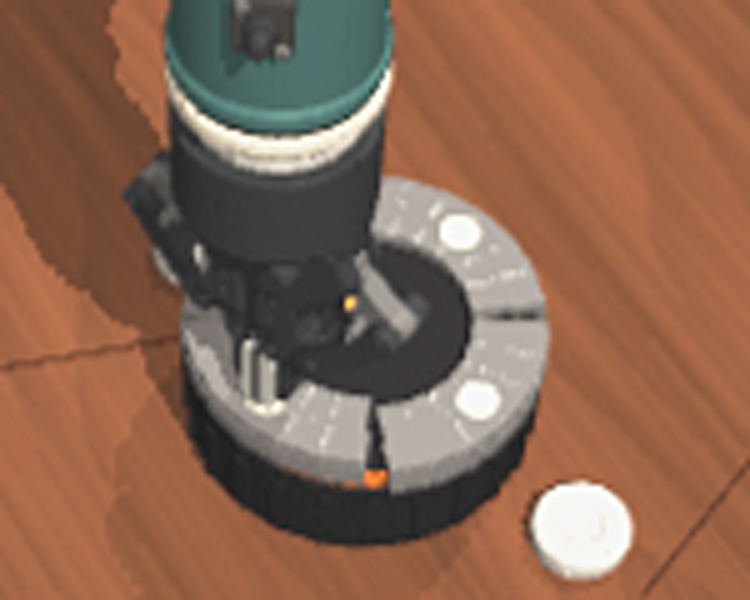

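P4 is down: no orange shows under it and it sits lower than its neighbour. The fingertips are over P1 at crop (262,400), so I'll press that next.

Request:
{"name": "arm_command", "arguments": {"targets": "0 0 3 0 0 0 0; 0 0 5 0 0 0 0; 0 0 7 0 0 0 0; 0 0 8 0 0 0 0; 0 0 9 0 0 0 0; 0 0 10 0 0 0 0; 0 0 11 0 0 0 0; 0 0 12 0 0 0 0; 0 0 13 0 0 0 0; 0 0 14 0 0 0 0"}}

```text
time: 7.5
tool_pos: [0.5672, 0.0035, 0.063]
tcp_rot: [3.071, 0.664, 0.0]
wrist_force: [0.5, -0.2, -0.7]
width: 0.001
```

Request:
{"name": "arm_command", "arguments": {"targets": "0 0 -5 0 0 0 0; 0 0 -15 0 0 0 0; 0 0 -35 0 0 0 0; 0 0 -65 0 0 0 0; 0 0 -95 0 0 0 0; 0 0 -125 0 0 0 0; 0 0 -125 0 0 0 0"}}

```text
time: 8.08
tool_pos: [0.5721, 0.0034, 0.1972]
tcp_rot: [3.067, 0.663, 0.021]
wrist_force: [0.7, -0.1, 1.1]
width: 0.002
```

Request:
{"name": "arm_command", "arguments": {"targets": "-15 17 0 0 0 0 0; -35 40 0 0 0 0 0; -55 63 0 0 0 0 0; -75 86 0 0 0 0 0; -95 109 0 0 0 0 0; -115 132 0 0 0 0 0; -135 155 0 0 0 0 0; -150 172 0 0 0 0 0; -155 178 0 0 0 0 0; -155 178 0 0 0 0 0"}}

```text
time: 8.92
tool_pos: [0.4992, -0.2242, 0.1889]
tcp_rot: [3.071, 0.659, 0.001]
wrist_force: [0.1, 0.1, 0.3]
width: -0.002
```

```bash
python3 - <<'E'
from h import *
p,d=bot.read_camera('scene');cv2.imwrite('pics/s4.png',cv2.resize(p[150:270,270:420],None,fx=5,fy=5,interpolation=2))
q,e=bot.read_camera('top');cv2.imwrite('pics/t4.png',q)
for n,dp in(('scene',d),('top',e)):
  for P in[(.5675,.0035),(.4535,-.0335),(.491,.042),(.529,-.0725)]:
    u,v=proj(n,(*P,.0625));w=dp[int(round(v))-2:int(round(v))+3,int(round(u))-2:int(round(u))+3]
    o,r=ray(n,u,v);print(n,P,(o+r*np.median(w)).round(4))
E
python3 go.py
```

```text
scene (0.5675, 0.0035) [0.5677 0.0039 0.0632]
scene (0.4535, -0.0335) [ 0.4534 -0.0337  0.0622]
scene (0.491, 0.042) [0.491  0.042  0.0624]
scene (0.529, -0.0725) [ 0.5289 -0.0726  0.0623]
top (0.5675, 0.0035) [0.5676 0.0035 0.0614]
top (0.4535, -0.0335) [ 0.4535 -0.0335  0.0634]
top (0.491, 0.042) [0.4911 0.042  0.0614]
top (0.529, -0.0725) [ 0.5291 -0.0725  0.0618]
9.0167 [ 0.4997 -0.2221  0.1886] [-0.08 -0.3   0.5 ] -0.002948499238811981 z [ 6.e-04  5.e-04 -1.e+00]
```

View pics/s4.png

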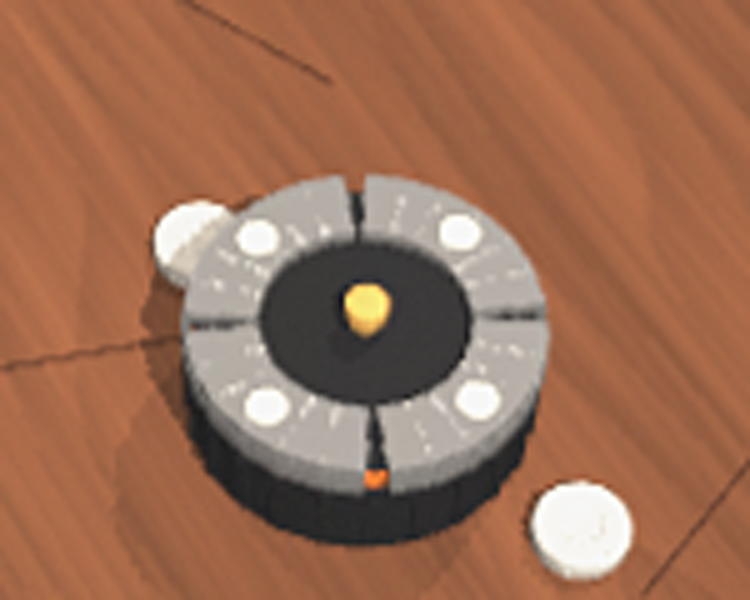

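View pics/t4.png

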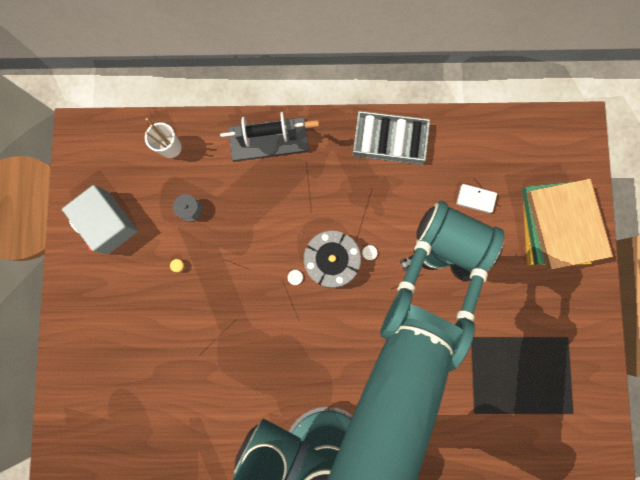

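All four dots are now at 61 to 63 mm. The only orange left is in the gap between sections, at crop (376,478). The tank and both caps are where they were, and the arm is clear, so I'll hand in.

```bash
python3 -c "
from workcell import bot
print(bot.finish_job())"
```

```text
the job is handed in; nothing more can be done
None
```

The film tank's rim is shut all the way round. Three sections stood proud, and I pressed each down on its white dot with the shut fingertips. The fourth, at about (0.529, -0.073), was already shut, so I left it alone.

- **Sections:** after pressing, the depth readings from both cameras put all four dots at 61–63 mm, against 62.5 mm for shut. No orange stripe shows under any skirt on the side the scene camera sees.
- **Surroundings:** the tank and both caps look unmoved in the pictures. The reel was partly hidden behind the arm in the last top view, so I could not check it fully, but the arm passed well above it.
- **Arm:** it was clear of everything at hand-in, after about 9 s. The force readings at the end of each move stayed around 1 N, so the clicks themselves never showed as force. The heights are what confirm the sections are shut.

No check failed. The first sightings of the dots differed between cameras by 2–4 mm, so I aimed at the average.

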